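# Leak-test a batch of sensor pods in the screw-capped test pot

### The job

Leak-test the sensor pods: put every sensor pod that stands on the bench into the test pot, set the blue cap on the pot's neck, turn it backward until you feel the thread start drop, then screw it forward, level and not cross-threaded, until it is fully home. Only then turn the red valve handle from vent to test until it clicks over and stays there. Leave the battery and the tape roll that stand beside the pods where they are.

Things in the scene. Friction and masses are not known exactly. Their poses are not given: they have to be found in the camera images.
- pod1: orange sensor pod: upright cylinder 22 mm across, 12 mm tall, 20 g, black band; origin at the centre of its underside, z along its axis. None if absent.
- pod2: yellow sensor pod, same size and origin; None if absent.
- pod3: green sensor pod, same size and origin; None if absent.
- pod4: white sensor pod, same size and origin; None if absent.
- pod5: red sensor pod, same size and origin; None if absent.
- pod6: grey sensor pod, same size and origin; None if absent.
- cap: blue ribbed screw cap of the pot, 64 mm outside diameter, 27.5 mm tall, 70 g, standing skirt-down on the bench, white line on its top. Origin at the centre of the skirt's lower edge, z up along its axis. The top 12 mm are solid; below is a skirt 15.5 mm deep with three lugs inside. It goes over the pot's neck with about 1 mm of play all round.
- cap_grip (a point): centre of the cap's solid top part, 21.5 mm above its lower edge. Seen from above, forward (tightening) is clockwise, backward anticlockwise; lead 16.5 mm per turn. Set on the neck it rides on the threads, lower edge 5 to 9 mm below the rim. Turned backward it climbs with the lead until, within 120 degrees, the lugs pass the thread starts.
- cap_top (a point): centre of the cap's top face. At the thread starts the cap drops 5.5 mm (a light push helps), lower edge then about 10 mm below the rim, and a rib stops further backward turning. From there about 125 degrees forward bring it fully home: lower edge 15.5 mm below the rim, top face 12 mm above it; it turns some 30 degrees more before it is tight.
- pot: aluminium test pot, fixed upright on the stand: body 66 mm across up to 58 mm above its underside, then a neck 49 mm across (56 mm over the threads); rim 86 mm above the underside; bore 44 mm, rubber-lined inner floor 10 mm above the underside. Origin at the centre of the underside, z up; x and y say nothing of the thread starts, which lie at an unknown turn.
- pot_rim (a point): centre of the pot's mouth, level with its rim, z up. On the neck are three threads, each with a blunt start and a rib 24 degrees behind the start: a cap turned forward while it still rides on top of the threads runs against the ribs and does not engage.
- stand: the test stand, fixed: grey base plate 200 mm (x) by 340 mm (y), 18 mm thick, origin at the centre of its underside. It carries the pot at y = +85 mm, the valve at y = -100 mm, and behind them, at x = +72 mm, a lying blue air tank (60 mm across, top 82 mm above the bench) with a pressure gauge on it (y = -45 mm, top at 108 mm).
- valve (a joint): the red valve handle, turning about the vertical: 0 rad = vent (as found, its white-tipped end over the green dot), 1.57 rad = test (over the red dot), growing clockwise seen from above. A sprung detent holds it at either end: it takes about 0.25 N m to start, less on the way; past about 0.8 rad it snaps over to 1.57 by itself when let go, short of that it springs back.
- valve_grip (a point): centre of the valve handle's grip, on its turning axis: a bar 70 mm long (along this point's x axis, which turns with the handle), 14 mm wide and 22 mm tall (11 mm above and below this point), standing 6 mm clear of the brass valve body (50 mm square).
- battery: black and copper 9 V battery standing upright among the pods, 27 x 18 x 46 mm; to be left alone. Origin at the centre of its underside.
- tape: yellow roll of tape, 60 mm across, 18 mm high; to be left alone. Origin under its centre.

How it is judged:
On the way, in this order (a step that is already met when the one before it is completed fails the run):
1. all the sensor pods are in the pot (horizontal distance between each of pod1, pod2, pod3, pod4, pod5, pod6 and pot below 0.022 m and z of pod1 in the frame of pot between 0 and 0.076 m and z of pod2 in the frame of pot between 0 and 0.076 m and z of pod3 in the frame of pot between 0 and 0.076 m and z of pod4 in the frame of pot between 0 and 0.076 m and z of pod5 in the frame of pot between 0 and 0.076 m and z of pod6 in the frame of pot between 0 and 0.076 m), for 0.2 s.
2. the cap sits level on the pot's neck (horizontal distance between cap and pot below 0.003 m and z of cap in the frame of pot below 0.0825 m and angle between cap's own z axis and vertical below 0.06 rad), for 0.2 s.
3. the cap is screwed fully home, level (horizontal distance between cap and pot below 0.003 m and z of cap in the frame of pot below 0.0717 m and angle between cap's own z axis and vertical below 0.06 rad), for 0.3 s.
At the end, for the whole second after the job is handed in: Every pod present lies in the pot; the cap is on the neck, within 3 mm of its axis, level within 3.5 degrees and within 1.2 mm of fully home (its origin 15.5 mm below the rim); the valve rests in its test detent (1.4 to 1.75 rad) (all of step 1 and all of step 3 and value of joint valve between 1.4 and 1.75 rad and not (velocity of joint valve above 0.1 rad/s) and linear speed of cap below 0.02 m/s); the robot touches nothing.
It fails at once if the valve is turned to test before the cap is screwed home (value of joint valve above 0.9 rad and not (horizontal distance between cap and pot below 0.003 m and z of cap in the frame of pot below 0.0735 m and angle between cap's own z axis and vertical below 0.06 rad)).
It fails at once if the battery is pushed more than 5 cm away or knocked over (distance of battery from where it was at the start of the episode above 0.05 m or angle between battery's own z axis and vertical above 0.6 rad).
It fails at once if the tape roll is pushed more than 5 cm away or knocked over (distance of tape from where it was at the start of the episode above 0.05 m or angle between tape's own z axis and vertical above 0.6 rad).
Of pod1, pod2, pod3, pod4, pod5, pod6 only 4 to 6 are there at a start; the rules pass over those that are not, and their reading is None.
At some moment in a run one of pod1, pod2, pod3, pod4, pod5, cap, pod6 may be knocked a few centimetres aside while the robot is not near it.
Once in a run the grip may slacken for a moment while it holds something.
It also fails if it takes over 210 s, if anything falls off the work surface, if the arm or the gripper's body presses on something with over 40 N, if the wrist force passes 120 N, or if a joint passes its speed limit or range.

### The arm

A 6-joint arm with a two-finger parallel gripper is mounted at the origin on the work surface. World frame = base frame: x ahead of the robot, y to its left, z up, the work surface at z = 0. Lengths are in m, angles in rad, forces in N, time in s.
With the tool pointing down it reaches from about 0.375 to 0.975 m from the base axis. Payload 3.8 kg.
Tool frame: the origin (TCP) lies at the very end of the fingers, on their centre line; the grasp point (between the pads) lies 19 mm behind it; z points along the fingers, y is the direction in which the jaws open and shut (so a half turn about z gives the same grasp; the last joint's range is limited). The gripper opens to 85 mm and grips with 20 to 120 N. Pads are 22 mm wide; open, the fingers measure 114 mm over their backs; the gripper's body (76 mm by 85 mm) begins 54 mm behind the grasp point. The pads swing forward as they close: fully open they stand 13 mm farther back than shut.
Start: joints at [-1.289, 0.264, 1.604, -0, 1.274, -0.037], TCP at [0.212, -0.641, 0.231] pointing down, gripper open.
Joint ranges: [-2.63, 2.63], [-0.94, 2.18], [0.31, 2.57], [-1.31, 4.45], [0, 2.66], [-2.55, 2.55]. Speed limits (rad/s): [2.57, 2.57, 3.14, 3.14, 3.14, 3.14].

### API

Orientations are given as a rotation vector (axis times angle).
In Python, from workcell import read_state, read_camera, camera_info, finish_job gives the robot as it stands. The module is installed in compiled form; this text tells all that it offers.
- The arm moves only by the tool play_rows, never from a script. Its argument "motion" is a list of rows, each a list of 5 numbers: the shift along the tool's x, y, z in units of 1000 mm (1.0 is 1000 mm), then the turn about the tool's z in units of 2 pi rad (1.0 is 2 pi rad), then the finger opening in mm, from 0 to 85.4. A call has 1 to 5 rows; each row shifts and turns the commanded pose from where the row before left it, along the tool's axes as they then stand; what a row does not reach is not made up. A row lasts 1/8 s, in which the tool goes at most 62.5 mm and 10.7 degrees, less where a joint would pass 70% of its speed; a pose out of reach is approached as far as the arm can. A call with a number of a shift or a turn outside -1 to 1 is refused whole. A call with a gripper value outside its range is refused whole. The fingers move at their own pace and stop on an object; "squeeze" is the grip in N (left out, the last holds). Time passes only in rows, so rows that do not move let the fingers close. It gives the time, the measured TCP pose, the force and the opening at its end, in the units of the state.
- read_state(): the state, without advancing time (a new reading comes with each control period).
- read_camera(name): name is "side" or "top"; returns the picture (384x512x3 uint8, red, green, blue); there is no depth.
- camera_info(name): a dict with "intrinsics" (3x3 intrinsics, pixels), "pose" (4x4, takes a point from camera to world coordinates). Camera axes: x right, y down, z forward; pixel columns grow to the right and rows downward; lengths in m; the calibration is good to about 2 mm. A picture is of the moment at which its call begins. camera_info takes no time and is no camera call.
- finish_job(): hands the job in, once; it reports no verdict.
The state is a dict: "time": time; "q": joint angles; "joint_vel": joint speeds; "joint_torque": joint torques, N m; "tool_pos": TCP position; "tcp_rot": TCP orientation; "wrist_force": force on the tool from outside, world axes, zero at the start; "torque": the same for the moment, N m; "width": opening from 0.0 (shut) to 1.0 (fully open).
Only numpy, scipy, OpenCV 4.12 (cv2) and the standard library are available. Lean on these libraries where they do the work, as an engineer would, in place of code of your own. Each camera call takes 0.05 s, during which the arm holds its last target. There are 200 camera calls.

## Working session

There is one attempt and no reset: what is moved stays moved. The work goes in short steps, Python scripts to look and compute and a tool call to move; the robot and the scene stay as the last step left them, time stands still between calls to the robot, and variables do not carry over. Pictures are saved under pics/ and viewed, about 12 in all and at most 16, crops included, and the job is handed in when it is done.

Besides the shell and the picture viewer there is one more tool, called after ">>>" by a JSON object that holds its "op" and its "data". play_rows: Moves the arm, as the interface text tells. Shifts and turns lie within -1 to 1; 1 stands for 1000 mm of shift or 2 pi rad of turn. Its arguments: {"type":"object","properties":{"motion":{"type":"array","items":{"type":"array","items":{"type":"number"}}},"squeeze":{"type":"number"}},"required":["motion"]}

```bash
mkdir -p pics
python3 - <<'E'
from workcell import *
import cv2
s=read_state();print({k:(v if not hasattr(v,'__len__') else [round(float(x),3) for x in v]) for k,v in s.items()})
for n in('side','top'):
    im=read_camera(n);cv2.imwrite(f'pics/{n}0.png',im[:,:,::-1])
    i=camera_info(n);print(n,i['intrinsics'],i['pose'])
E
```

```text
{'time': 0.0, 'q': [-1.289, 0.265, 1.605, 0.0, 1.274, -0.037], 'joint_vel': [0.0, -0.001, -0.0, -0.0, 0.001, -0.0], 'joint_torque': [-0.001, -51.511, -36.731, -0.0, 0.013, -0.0], 'tool_pos': [0.211, -0.64, 0.23], 'tcp_rot': [-3.1, -0.498, 0.0], 'wrist_force': [0.782, 0.538, -0.881], 'torque': [-0.019, 0.027, 0.006], 'width': 0.9996915469986387}
side [[349.643298     0.         249.51029027]
 [  0.         349.643298   190.52193974]
 [  0.           0.           1.        ]] [[-0.91886434 -0.22733056  0.32250449  0.22923544]
 [-0.39420439  0.49355081 -0.77524867  0.68451492]
 [ 0.01706536 -0.83948104 -0.54312095  0.52509462]
 [ 0.          0.          0.          1.        ]]
top [[370.691838     0.         252.00207351]
 [  0.         370.691838   185.80460246]
 [  0.           0.           1.        ]] [[-0.00389753 -0.984057    0.17781067  0.34550464]
 [-0.9999787   0.00476633  0.0044592   0.06840137]
 [-0.00523561 -0.17778951 -0.98405461  0.88980972]
 [ 0.          0.          0.          1.        ]]
```

View pics/top0.png

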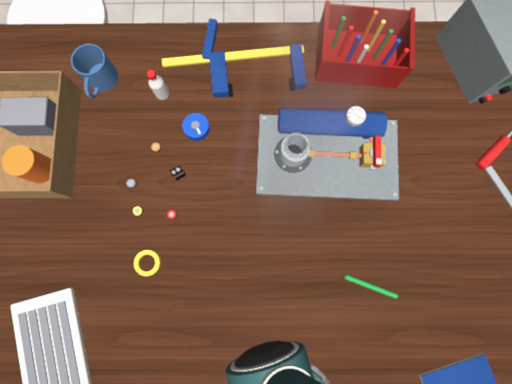

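View pics/side0.png

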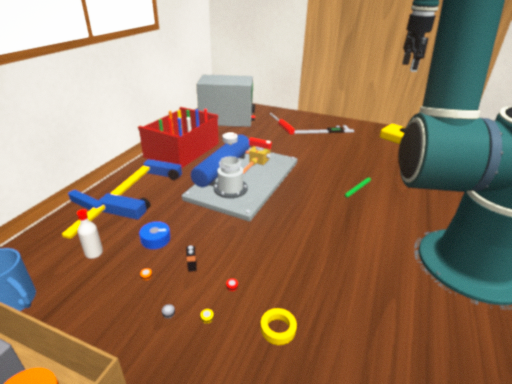

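The top view shows four pods: orange (155,147), grey (131,183), yellow (137,211) and red (171,214). It also shows the battery (178,172), tape (147,263), cap (196,126), pot (295,150) and valve (373,153). I can't see a green or a white pod.

```bash
cat > h.py <<'E'
from workcell import *
import cv2, numpy as np
from scipy.spatial.transform import Rotation as R
def ray(n,uv):
    i=camera_info(n);K=np.array(i['intrinsics']);P=np.array(i['pose'])
    return P[:3,3],P[:3,:3]@np.linalg.solve(K,[uv[0],uv[1],1.])
def plane(n,uv,z):
    o,d=ray(n,uv);return (o+d*(z-o[2])/d[2])
def two(uv1,uv2):
    (a,u),(b,v)=ray('top',uv1),ray('side',uv2)
    t=np.linalg.lstsq(np.c_[u,-v],b-a,rcond=None)[0];p,q=a+u*t[0],b+v*t[1];return (p+q)/2,np.linalg.norm(p-q)
def proj(n,p):
    i=camera_info(n);P=np.linalg.inv(np.array(i['pose']));c=P[:3,:3]@p+P[:3,3];c=np.array(i['intrinsics'])@c;return c[:2]/c[2]
def blobs(im,lo,hi,box,amin=15):
    x0,y0,x1,y1=box;m=cv2.inRange(cv2.cvtColor(im[y0:y1,x0:x1],cv2.COLOR_RGB2HSV),lo,hi)
    n,l,st,c=cv2.connectedComponentsWithStats(m)
    return [(c[i]+[x0,y0],st[i,4],st[i,:4]+[x0,y0,0,0]) for i in range(1,n) if st[i,4]>=amin]
def tool(p,yaw=None):
    "shift in tool axes (mm) from TCP to world p"
    s=read_state();r=R.from_rotvec(s['tcp_rot']);return r.inv().apply(np.array(p)-s['tool_pos'])*1000
E
python3 - <<'E'
from h import *
t=cv2.imread('pics/top0.png')[:,:,::-1].copy()
box=(90,90,240,290)
C={'orange':((8,150,120),(16,255,255)),'yellow':((22,140,120),(34,255,255)),'red':((0,150,120),(6,255,255)),'red2':((172,150,120),(180,255,255)),'green':((40,80,60),(85,255,255)),'blue':((105,150,100),(125,255,255)),'grey':((0,0,90),(180,50,255)),'greyB':((90,0,90),(130,70,255))}
for k,(a,b) in C.items():
    for c,A,st in blobs(t,a,b,box,8): print(k,c.round(1),A,st,plane('top',c,.012 if k!='blue' else .0275).round(4))
crop=cv2.resize(t[90:240,90:240],None,fx=4,fy=4,interpolation=cv2.INTER_CUBIC)
crop2=cv2.resize(t[90:210,250:410],None,fx=4,fy=4,interpolation=cv2.INTER_CUBIC)
cv2.imwrite('pics/a.png',crop[:,:,::-1]);cv2.imwrite('pics/b.png',crop2[:,:,::-1])
E
```

```text
orange [155.5 146.5] 48 [151 142  10  10] [0.6033 0.309  0.012 ]
yellow [137.  210.7] 33 [132 206  10  10] [0.4451 0.3466 0.012 ]
yellow [147.7 263. ] 112 [133 250  28  27] [0.323  0.3154 0.012 ]
yellow [145.1 262.8] 77 [137 254  19  18] [0.3236 0.3213 0.012 ]
red [171.3 214.3] 55 [166 209  11  11] [0.4363 0.2643 0.012 ]
blue [220.2  92.6] 93 [213  90  16   7] [0.7365 0.1501 0.0275]
blue [195.5 126.1] 465 [183 113  26  27] [0.6498 0.2094 0.0275]
grey [161.1  93.7] 128 [152  90  17  10] [0.7413 0.3009 0.012 ]
grey [195.7 126.1] 49 [192 122   9  12] [0.6554 0.2115 0.012 ]
grey [155.2 146. ] 12 [154 144   4   5] [0.6047 0.31   0.012 ]
grey [175.5 170.3] 42 [171 167  10   8] [0.5432 0.2579 0.012 ]
grey [130.5 182.9] 75 [126 179  10   9] [0.5127 0.3656 0.012 ]
grey [136.5 210.1] 15 [135 208   4   5] [0.4466 0.3477 0.012 ]
grey [171.  213.8] 10 [170 212   3   4] [0.4374 0.2652 0.012 ]
greyB [195.7 126.1] 53 [192 121   9  13] [0.6553 0.2114 0.012 ]
greyB [175.4 170.5] 40 [171 167  10   8] [0.5428 0.2582 0.012 ]
greyB [130.9 182.9] 50 [127 180   9   7] [0.5126 0.3646 0.012 ]
```

View pics/a.png

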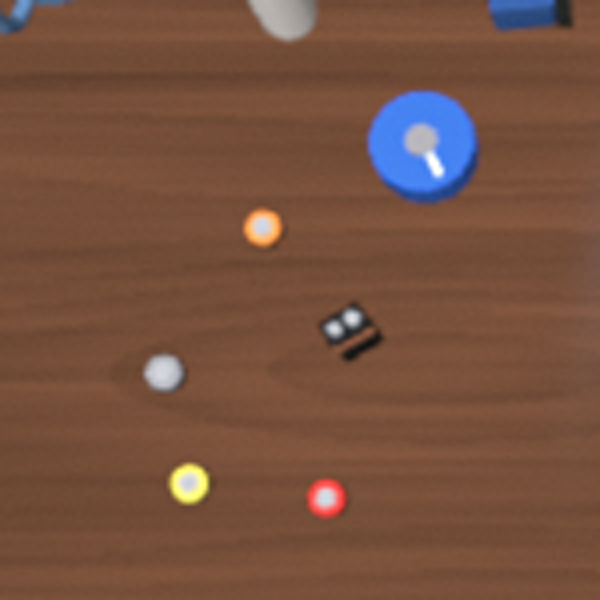

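View pics/b.png

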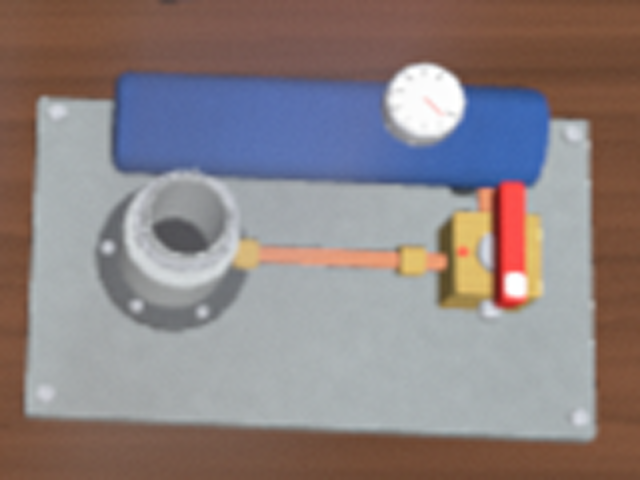

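Run:
```python
from h import *
t=cv2.imread('pics/top0.png')[:,:,::-1].copy()
f=lambda x,y:(250+x/4,90+y/4)
c=[plane('top',f(*p),.018) for p in((38,97),(592,120),(595,438),(27,415))]
S=np.mean(c,0);ey=(c[0]+c[3]-c[1]-c[2])[:2];ey/=np.linalg.norm(ey)
ex=(c[0]+c[1]-c[2]-c[3])[:2];ex/=np.linalg.norm(ex);print('corners',np.round(c,3))
yaw=np.arctan2(ex[1],ex[0]);yy=np.arctan2(-ey[0],ey[1]);print('S',S,yaw,yy)
w=(yaw+340/200*yy)/(1+1.7);ex=np.array([np.cos(w),np.sin(w)]);ey=np.array([-ex[1],ex[0]])
pot=S[:2]+.085*ey;val=S[:2]-.1*ey;print('pot',pot,'valve',val,'yaw',w)
# pot rim direct: outer rim ellipse from crop
print('rim outer ext', [plane('top',f(*p),.104).round(4) for p in((126,226),(241,226),(183,170),(183,283))])
s=cv2.imread('pics/side0.png')[:,:,::-1].copy()
for n,im,b in(('top',t,(350,130,390,175)),('side',s,(240,130,280,160))):
  for lo,hi in(((0,150,120),(6,255,255)),((172,150,120),(180,255,255))):
    for q in blobs(im,lo,hi,b,6):print(n,q)
print('handle top pts', [[plane('top',f(*p),z).round(4) for p in((516,285),(511,185),(513,235))] for z in(.08,.1)])
for k,p in dict(orange=(155.5,146.5),grey=(130.8,182.9),yel=(137,210.7),red=(171.3,214.3)).items(): print(k,plane('top',p,.012)[:2].round(4))
for b in((120,250,190,340),(190,250,250,340)):
  for lo,hi in(((0,150,120),(6,255,255)),((8,150,120),(16,255,255)),((22,140,120),(34,255,255)),((90,0,90),(130,70,255))):
    for q in blobs(s,lo,hi,b,25):print('side',q,plane('side',q[0],.008).round(4))
m=cv2.findContours(cv2.inRange(cv2.cvtColor(t[105:145,175:215],cv2.COLOR_RGB2HSV),(105,120,80),(125,255,255)),0,2)[0]
print('cap',[cv2.minEnclosingCircle(x) for x in m if cv2.contourArea(x)>100], plane('top',(90+421/4,90+143/4),.0275))
```

```text
corners [[ 0.683  0.053  0.018]
 [ 0.666 -0.288  0.018]
 [ 0.468 -0.275  0.018]
 [ 0.484  0.061  0.018]]
S [ 0.57529097 -0.11224537  0.018     ] -0.05249303216557681 -0.04767225101415433
pot [ 0.57949316 -0.02734931] valve [ 0.57034722 -0.2121231 ] yaw -0.049457725514681174
rim outer ext [array([0.5749, 0.0069, 0.104 ]), array([ 0.5745, -0.0562,  0.104 ]), array([ 0.6067, -0.0252,  0.104 ]), array([ 0.5425, -0.0236,  0.104 ])]
top (array([377.32214765, 148.83221477]), np.int32(149), array([374, 136,   7,  31]))
side (array([259.69135802, 142.42592593]), np.int32(162), array([249, 137,  23,  12]))
side (array([249.83333333, 141.5       ]), np.int32(6), array([249, 139,   2,   6]))
handle top pts [[array([ 0.5464, -0.213 ,  0.08  ]), array([ 0.6048, -0.2139,  0.08  ]), array([ 0.5754, -0.2132,  0.08  ])], [array([ 0.5415, -0.206 ,  0.1   ]), array([ 0.5984, -0.2069,  0.1   ]), array([ 0.5697, -0.2062,  0.1   ])]]
orange [0.6034 0.3091]
grey [0.5127 0.3649]
yel [0.4452 0.3465]
red [0.4362 0.2644]
side (array([153.88514984, 294.49757241]), np.int32(5973), array([120, 250,  70,  90])) [0.5575 0.3469 0.008 ]
side (array([167.59259259, 309.42592593]), np.int32(54), array([163, 306,  10,   9])) [0.5152 0.3646 0.008 ]
side (array([231.6       , 284.66315789]), np.int32(95), array([226, 278,  12,  14])) [0.4363 0.2667 0.008 ]
side (array([220.22459677, 294.68951613]), np.int32(4960), array([190, 250,  60,  90])) [0.4451 0.2972 0.008 ]
side (array([206.73913043, 315.85217391]), np.int32(115), array([200, 309,  14,  14])) [0.4452 0.3483 0.008 ]
cap [((20.510204315185547, 21.285715103149414), 13.9041109085083)] [0.65072256 0.21004756 0.0275    ]
```

>>> {"op": "play_rows", "data": {"motion": [[0,0,0,0.0253,40],[0,0,0,0.0253,40],[0.028,-0.0426,0,0,40],[0.028,-0.0426,0,0,40],[0.028,-0.0426,0,0,40]], "squeeze": 30}}

```text
time: 0.72
tool_pos: [0.2958, -0.5116, 0.2306]
tcp_rot: [-3.141, -0.0, 0.0]
wrist_force: [0.3, -1.3, -0.4]
width: 0.471
```

>>> {"op": "play_rows", "data": {"motion": [[0.028,-0.0426,0,0,40],[0.028,-0.0426,0,0,40],[0.028,-0.0426,0,0,40],[0.028,-0.0426,0,0,40],[0.028,-0.0426,0,0,40]]}}

```text
time: 1.35
tool_pos: [0.4357, -0.2983, 0.2309]
tcp_rot: [-3.141, -0.001, 0.0]
wrist_force: [1.4, -1.1, 0.8]
width: 0.467
```

>>> {"op": "play_rows", "data": {"motion": [[0,-0.056,0,0,40],[0,-0.056,0,0,40],[0,-0.056,0,0,40],[0,-0.056,0,0,40],[0,-0.056,0,0,40]]}}

```text
time: 1.98
tool_pos: [0.4344, -0.0183, 0.231]
tcp_rot: [-3.142, -0.001, -0.0]
wrist_force: [0.6, -0.2, -0.8]
width: 0.468
```

>>> {"op": "play_rows", "data": {"motion": [[0,-0.056,0.02,0,40],[0,-0.056,0.02,0,40],[0,-0.056,0.02,0,40],[0,-0.056,0.02,0,40],[0,-0.056,0.02,0,40]]}}

```text
time: 2.6
tool_pos: [0.4342, 0.2618, 0.1305]
tcp_rot: [3.141, 0.002, 0.0]
wrist_force: [0.5, -0.4, 0.3]
width: 0.466
```

>>> {"op": "play_rows", "data": {"motion": [[0.002,-0.003,0.05,0,40],[0,0,0.05,0,40],[0,0,0.027,0,40],[0,0,0,0,15],[0,0,0,0,15]]}}

```text
time: 3.22
tool_pos: [0.4371, 0.2631, 0.005]
tcp_rot: [-3.141, -0.001, -0.0]
wrist_force: [-0.4, -0.0, -0.3]
width: 0.237
```

>>> {"op": "play_rows", "data": {"motion": [[0,0,0,0,15],[0,0,0,0,15],[0,0,-0.05,0,15],[0,0,-0.05,0,15],[0,0,-0.04,0,15]]}}

```text
time: 3.85
tool_pos: [0.4373, 0.2632, 0.1471]
tcp_rot: [-3.14, -0.001, -0.004]
wrist_force: [0.5, 1.7, 0.4]
width: 0.236
```

Run:
```python
from h import *
im=read_camera('side');s=read_state();u,v=proj('side',np.array(s['tool_pos'])).astype(int)
c=im[max(v-60,0):v+60,max(u-60,0):u+60];cv2.imwrite('pics/c.png',cv2.resize(c,None,fx=4,fy=4)[:,:,::-1])
```

```text
(no output)
```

View pics/c.png

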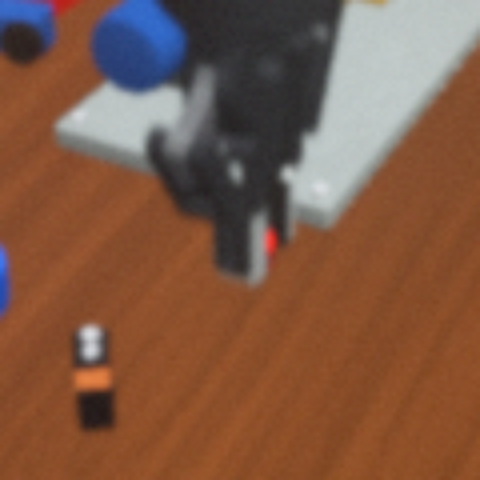

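The red pod is held between the pads (265,240 in the crop; width 20 mm).

>>> {"op": "play_rows", "data": {"motion": [[0.0201,0.0413,0,0,15],[0.0201,0.0413,0,0,15],[0.0201,0.0413,0,0,15],[0.0201,0.0413,0,0,15],[0.0201,0.0413,0,0,15]]}}

```text
time: 4.53
tool_pos: [0.538, 0.0552, 0.1448]
tcp_rot: [-3.141, -0.001, -0.002]
wrist_force: [0.5, 0.2, 0.2]
width: 0.236
```

>>> {"op": "play_rows", "data": {"motion": [[0.0201,0.0413,0.005,0,15],[0.0201,0.0413,0.015,0,15],[0,0,0.018,0,15],[0,0,0,0,15],[0,0,0,0,15]]}}

```text
time: 5.15
tool_pos: [0.5772, -0.0249, 0.1064]
tcp_rot: [-3.141, -0.003, 0.001]
wrist_force: [-0.2, 0.4, 0.4]
width: 0.233
```

>>> {"op": "play_rows", "data": {"motion": [[0,0,0,0,42],[0,0,0,0,42],[0,0,0,0,42],[0,0,-0.03,0,40],[0,0,-0.02,0,40]]}}

```text
time: 5.78
tool_pos: [0.5782, -0.0259, 0.1577]
tcp_rot: [3.141, 0.002, 0.002]
wrist_force: [1.2, 0.2, 1.0]
width: 0.468
```

Run:
```python
from h import *
t=read_camera('top')
for k,lo,hi in(('orange',(8,150,120),(16,255,255)),('yellow',(22,140,120),(34,255,255)),('red',(0,150,120),(6,255,255)),('grey',(90,0,90),(130,70,255)),('blue',(105,150,100),(125,255,255))):
    for c,A,st in blobs(t,lo,hi,(90,100,240,290),25): print(k,c.round(1),A,plane('top',c,.012 if k!='blue' else .0275)[:2].round(4))
cv2.imwrite('pics/d.png',cv2.resize(t[90:210,250:410],None,fx=4,fy=4)[:,:,::-1])
```

```text
orange [155.6 146.6] 48 [0.6032 0.3089]
yellow [137.2 210.6] 31 [0.4453 0.346 ]
yellow [148.1 262.9] 106 [0.3234 0.3143]
yellow [145.  262.7] 70 [0.3238 0.3217]
grey [195.8 126.2] 52 [0.655  0.2112]
grey [175.4 170.5] 40 [0.5428 0.2582]
grey [130.9 182.9] 50 [0.5126 0.3646]
blue [195.5 126.1] 464 [0.6497 0.2094]
```

View pics/d.png

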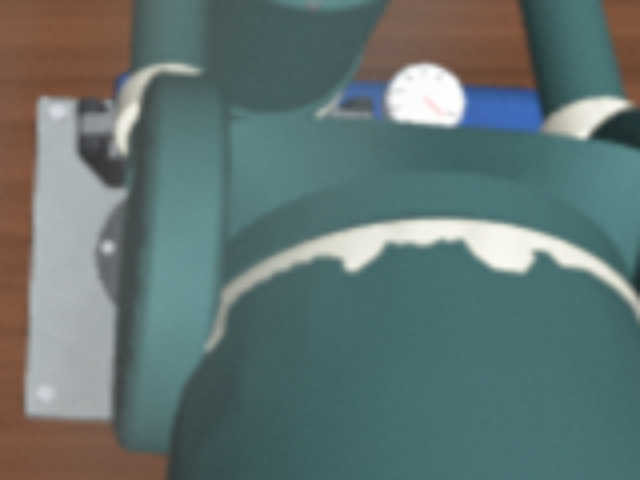

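>>> {"op": "play_rows", "data": {"motion": [[-0.0166,-0.0465,0,0,40],[-0.0166,-0.0465,0,0,40],[-0.0166,-0.0465,0,0,40],[-0.0166,-0.0465,0,0,40],[-0.0166,-0.0465,0,0,40]]}}

```text
time: 6.45
tool_pos: [0.494, 0.2079, 0.1564]
tcp_rot: [-3.141, -0.001, -0.001]
wrist_force: [1.1, 0.5, 0.1]
width: 0.472
```

>>> {"op": "play_rows", "data": {"motion": [[-0.0166,-0.0465,0,0,40],[-0.0166,-0.0465,0.02,0,40],[-0.0166,-0.0465,0.03,0,40],[0,0,0.03,0,40],[0,0,0,0,40]]}}

```text
time: 7.08
tool_pos: [0.442, 0.3449, 0.0734]
tcp_rot: [3.138, 0.004, -0.008]
wrist_force: [1.4, -0.5, -0.3]
width: 0.472
```

Run:
```python
from h import *
t=read_camera('top')
cv2.imwrite('pics/e.png',cv2.resize(t[100:220,110:330],None,fx=3.5,fy=3.5)[:,:,::-1])
print(read_state()['tool_pos'])
for q in blobs(t,(0,130,60),(8,255,255),(270,120,320,185),3):print(q)
```

```text
[0.44358575 0.34535787 0.07525752]
(array([293.7, 149.2]), np.int32(10), array([290, 148,   7,   5]))
```

View pics/e.png

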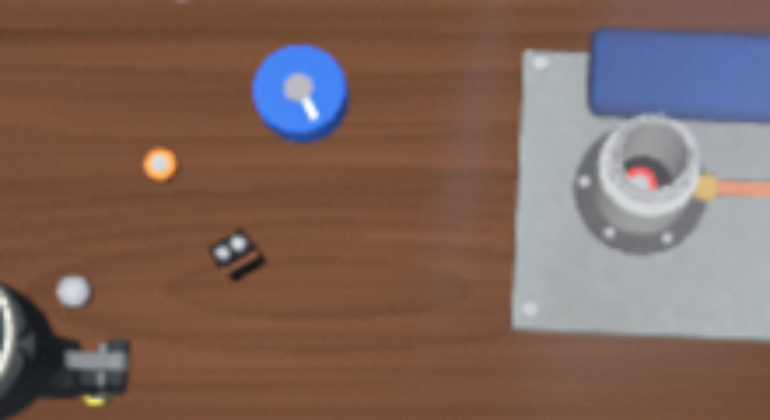

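The red pod lies in the pot (crop 640,178). Next is the yellow pod.

>>> {"op": "play_rows", "data": {"motion": [[0.002,-0.001,0.04,0,40],[0,0,0.033,0,40],[0,0,0,0,15],[0,0,0,0,15],[0,0,0,0,15]]}}

```text
time: 7.75
tool_pos: [0.4484, 0.3479, 0.0057]
tcp_rot: [-3.139, -0.001, -0.005]
wrist_force: [-0.3, 0.2, 0.6]
width: 0.238
```

>>> {"op": "play_rows", "data": {"motion": [[0,0,0,0,15],[0,0,-0.05,0,15],[0,0,-0.05,0,15],[0,0,-0.045,0,15],[0,0,0,0,15]]}}

```text
time: 8.38
tool_pos: [0.4499, 0.3493, 0.1544]
tcp_rot: [-3.135, -0.002, -0.014]
wrist_force: [0.8, 0.6, -0.1]
width: 0.238
```

>>> {"op": "play_rows", "data": {"motion": [[0.016,0.0469,0,0,15],[0.016,0.0469,0,0,15],[0.016,0.0469,0,0,15],[0.016,0.0469,0,0,15],[0.016,0.0469,0,0,15]]}}

```text
time: 9.0
tool_pos: [0.5264, 0.1109, 0.1474]
tcp_rot: [3.141, 0.002, -0.002]
wrist_force: [0.7, 0.6, -0.1]
width: 0.236
```

>>> {"op": "play_rows", "data": {"motion": [[0.016,0.0469,0.003,0,15],[0.016,0.0469,0.015,0,15],[0.016,0.0469,0.015,0,15],[0,0,0.014,0,15],[0,0,0,0,15]]}}

```text
time: 9.62
tool_pos: [0.5766, -0.0305, 0.1034]
tcp_rot: [3.138, 0.0, 0.005]
wrist_force: [-1.7, -6.0, 8.7]
width: 0.239
```

>>> {"op": "play_rows", "data": {"motion": [[0,-0.003,-0.006,0,15],[0,0,0,0,42],[0,0,0,0,42],[0,0,0,0,42],[0,0,-0.05,0,40]]}}

```text
time: 10.25
tool_pos: [0.5706, -0.0245, 0.1524]
tcp_rot: [-3.14, -0.002, 0.018]
wrist_force: [0.5, -0.7, -0.1]
width: 0.465
```

>>> {"op": "play_rows", "data": {"motion": [[-0.008,-0.0484,0,0,40],[-0.008,-0.0484,0,0,40],[-0.008,-0.0484,0,0,40],[-0.008,-0.0484,0,0,40],[-0.008,-0.0484,0,0,40]]}}

```text
time: 10.88
tool_pos: [0.5341, 0.2184, 0.157]
tcp_rot: [3.142, 0.001, -0.0]
wrist_force: [1.2, 1.0, 0.1]
width: 0.465
```

>>> {"op": "play_rows", "data": {"motion": [[-0.008,-0.0484,0,0,40],[-0.008,-0.0484,0.02,0,40],[-0.008,-0.0484,0.03,0,40],[0,0,0.03,0,40],[0,0,0,0,40]]}}

```text
time: 11.5
tool_pos: [0.5076, 0.361, 0.0737]
tcp_rot: [3.137, 0.004, -0.01]
wrist_force: [-0.6, -0.8, 0.3]
width: 0.471
```

```bash
cat > look.py <<'E'
from h import *
t=read_camera('top');print(read_state()['tool_pos'])
for k,lo,hi in(('orange',(8,150,100),(16,255,255)),('yellow',(22,120,60),(34,255,255)),('red',(0,130,60),(7,255,255)),('grey',(90,0,90),(130,70,255)),('blue',(105,150,100),(125,255,255))):
    for c,A,st in blobs(t,lo,hi,(100,100,240,240),25): print(k,c.round(1),A,plane('top',c,.012 if k!='blue' else .0275)[:2].round(4))
    for c,A,st in blobs(t,lo,hi,(281,135,309,165),4): print('POT',k,c.round(1),A)
E
python3 look.py
```

```text
[0.50915654 0.36133933 0.0756982 ]
orange [155.8 146.6] 48 [0.6032 0.3085]
POT yellow [291.5 149.2] 4
grey [195.7 126.1] 54 [0.6553 0.2114]
grey [130.8 170.2] 103 [0.544  0.3667]
grey [175.4 170.5] 40 [0.5428 0.2582]
grey [130.6 184. ] 31 [0.5099 0.3652]
POT grey [294.7 149.1] 723
blue [195.5 126.2] 465 [0.6497 0.2093]
```

>>> {"op": "play_rows", "data": {"motion": [[0.003,-0.003,0.04,0,40],[0,0,0.033,0,40],[0,0,0,0,15],[0,0,0,0,15],[0,0,0,0,15]]}}

```text
time: 12.18
tool_pos: [0.5154, 0.3659, 0.0069]
tcp_rot: [-3.139, -0.001, -0.006]
wrist_force: [-0.3, -0.2, 0.0]
width: 0.231
```

>>> {"op": "play_rows", "data": {"motion": [[0,0,0,0,15],[0,0,-0.05,0,15],[0,0,-0.05,0,15],[0,0,-0.05,0,15],[0,0,0,0,15]]}}

```text
time: 12.8
tool_pos: [0.5173, 0.3675, 0.1616]
tcp_rot: [-3.135, -0.002, -0.016]
wrist_force: [0.0, -0.4, 0.1]
width: 0.234
```

Run:
```python
from h import *
t=read_camera('top');print(read_state()['tool_pos'])
a=cv2.resize(t[130:180,270:320],(500,500),interpolation=cv2.INTER_CUBIC)
cv2.imwrite('pics/f.png',a[:,:,::-1])
```

```text
[0.51548417 0.36630546 0.15827425]
```

View pics/f.png

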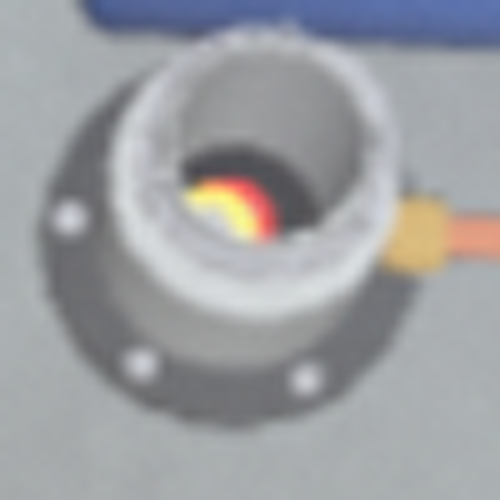

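The yellow pod lies on the red one in the pot. The grey pod is gripped.

>>> {"op": "play_rows", "data": {"motion": [[0.0078,0.049,0,0,15],[0.0078,0.049,0,0,15],[0.0078,0.049,0,0,15],[0.0078,0.049,0,0,15],[0.0078,0.049,0,0,15]]}}

```text
time: 13.48
tool_pos: [0.5515, 0.1183, 0.1525]
tcp_rot: [3.141, 0.002, -0.004]
wrist_force: [0.0, -0.4, -0.5]
width: 0.24
```

>>> {"op": "play_rows", "data": {"motion": [[0.0078,0.049,0.003,0,15],[0.0078,0.049,0.015,0,15],[0.0078,0.049,0.015,0,15],[0,0,0.015,0,15],[0,0,0,0,15]]}}

```text
time: 14.1
tool_pos: [0.5752, -0.0272, 0.1044]
tcp_rot: [-3.141, 0.001, 0.005]
wrist_force: [-0.1, 1.2, 0.1]
width: 0.234
```

>>> {"op": "play_rows", "data": {"motion": [[0,0,0,0,42],[0,0,0,0,42],[0,0,0,0,42],[0,0,-0.025,0,40],[0,0,-0.025,0,40]]}}

```text
time: 14.72
tool_pos: [0.5759, -0.0264, 0.1565]
tcp_rot: [-3.141, -0.002, 0.002]
wrist_force: [1.2, 0.4, -0.5]
width: 0.465
```

>>> {"op": "play_rows", "data": {"motion": [[0.0036,-0.0478,0,0,40],[0.0036,-0.0478,0,0,40],[0.0036,-0.0478,0,0,40],[0.0036,-0.0478,0,0,40],[0.0036,-0.0478,0,0,40]]}}

```text
time: 15.35
tool_pos: [0.594, 0.214, 0.1566]
tcp_rot: [-3.141, -0.002, -0.001]
wrist_force: [0.6, -0.6, 0.5]
width: 0.472
```

>>> {"op": "play_rows", "data": {"motion": [[0.0036,-0.0478,0.02,0,40],[0.0036,-0.0478,0.03,0,40],[0,0,0.03,0,40],[0,0,0,0,40]]}}

```text
time: 15.85
tool_pos: [0.5982, 0.3075, 0.0728]
tcp_rot: [3.139, 0.004, -0.01]
wrist_force: [0.6, -1.1, -0.4]
width: 0.471
```

```bash
python3 look.py
```

```text
[0.59979276 0.30750849 0.07493263]
orange [156.6 149.2] 25 [0.5965 0.3062]
grey [195.8 126.1] 55 [0.6554 0.2113]
grey [160.1 126.4] 92 [0.655  0.2998]
grey [175.4 170.5] 40 [0.5428 0.2582]
POT grey [294.5 149.3] 797
blue [195.5 126.2] 465 [0.6497 0.2093]
```

>>> {"op": "play_rows", "data": {"motion": [[0.003,-0.001,0.04,0,40],[0,0,0.033,0,40],[0,0,0,0,15],[0,0,0,0,15],[0,0,0,0,15]]}}

```text
time: 16.52
tool_pos: [0.6062, 0.3093, 0.0062]
tcp_rot: [-3.14, -0.001, -0.006]
wrist_force: [-0.4, 0.4, 0.3]
width: 0.234
```

>>> {"op": "play_rows", "data": {"motion": [[0,0,0,0,15],[0,0,-0.05,0,15],[0,0,-0.05,0,15],[0,0,-0.05,0,15],[0,0,0,0,15]]}}

```text
time: 17.15
tool_pos: [0.6083, 0.3106, 0.1611]
tcp_rot: [-3.136, -0.001, -0.018]
wrist_force: [0.2, -0.8, -0.4]
width: 0.235
```

>>> {"op": "play_rows", "data": {"motion": [[-0.0037,0.0478,0,0,15],[-0.0037,0.0478,0,0,15],[-0.0037,0.0478,0,0,15],[-0.0037,0.0478,0,0,15],[-0.0037,0.0478,0,0,15]]}}

```text
time: 17.77
tool_pos: [0.585, 0.0682, 0.1525]
tcp_rot: [3.141, 0.002, -0.002]
wrist_force: [0.0, 0.8, -0.5]
width: 0.237
```

>>> {"op": "play_rows", "data": {"motion": [[-0.0037,0.0478,0.015,0,15],[-0.0037,0.0478,0.015,0,15],[0,0,0.018,0,15],[0,0,0,0,15]]}}

```text
time: 18.27
tool_pos: [0.5774, -0.0258, 0.1036]
tcp_rot: [-3.141, 0.0, 0.005]
wrist_force: [0.1, 0.2, -0.3]
width: 0.241
```

>>> {"op": "play_rows", "data": {"motion": [[0,0,0,0,42],[0,0,0,0,42],[0,0,0,0,42],[0,0,-0.025,0,60],[0,0,-0.025,0,85]]}}

```text
time: 18.9
tool_pos: [0.5783, -0.0255, 0.1557]
tcp_rot: [-3.141, -0.002, 0.001]
wrist_force: [0.9, -0.5, -0.4]
width: 0.894
```

>>> {"op": "play_rows", "data": {"motion": [[0.0148,-0.0472,0,0,85],[0.0148,-0.0472,0,0,85],[0.0148,-0.0472,0,0,85],[0.0148,-0.0472,0,0,85],[0.0148,-0.0472,0,0,85]]}}

```text
time: 19.52
tool_pos: [0.6528, 0.2122, 0.1557]
tcp_rot: [-3.141, -0.002, -0.001]
wrist_force: [0.1, -0.7, 0.5]
width: 0.992
```

Run:
```python
from h import *
t=read_camera('top');s=read_camera('side');print(read_state()['tool_pos'])
u,v=proj('side',np.array([.578,-.026,.104])).astype(int);print(u,v,proj('top',np.array([.578,-.026,.104])))
a=cv2.resize(t[130:170,275:315],(400,400),interpolation=cv2.INTER_CUBIC)
b=cv2.resize(s[v-20:v+20,u-20:u+20],(400,400),interpolation=cv2.INTER_CUBIC)
cv2.imwrite('pics/g.png',np.hstack([a,b])[:,:,::-1]);cv2.imwrite('pics/t5.png',t[:,:,::-1]);cv2.imwrite('pics/s5.png',s[:,:,::-1])
```

```text
[0.6533729  0.2154881  0.15565018]
230 160 [296.4411747  145.04305273]
```

View pics/g.png

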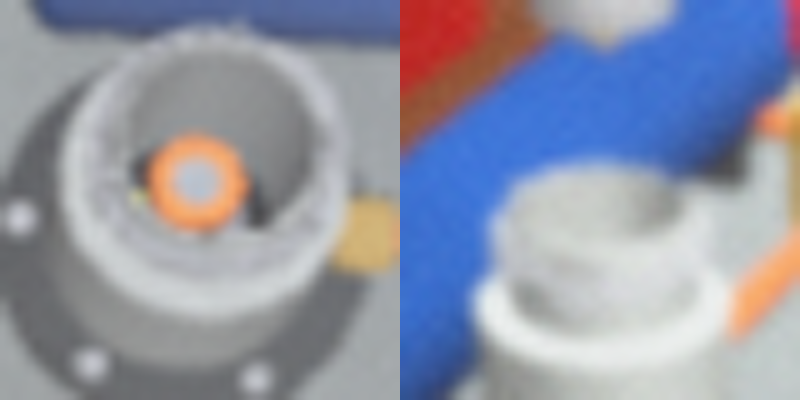

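All four pods are in the pot: the orange one is on top at crop (198,182). The mouth is centred where predicted in both views. Now the cap.

>>> {"op": "play_rows", "data": {"motion": [[0,0,0.03,0,85.4],[0,0,0.03,0,85.4],[0,0,0,0,85.4],[0,0,0,0,85.4]]}}

```text
time: 20.12
tool_pos: [0.6529, 0.21, 0.0964]
tcp_rot: [-3.141, -0.001, -0.002]
wrist_force: [0.1, 0.9, 0.6]
width: 1.004
```

Run:
```python
from h import *
s=read_state();print(s['tool_pos'],s['q'],s['width'])
t=cv2.imread('pics/t5.png')[:,:,::-1].copy()
for q in blobs(t,(90,0,90),(130,70,255),(100,105,240,240),20):print(q)
S=cv2.imread('pics/s5.png')[:,:,::-1].copy()
for q in blobs(S,(105,150,80),(125,255,255),(130,205,180,260),60):print(q,plane('side',q[0],.0145))
print(proj('side',np.array([.6507,.21,.0145])))
```

```text
[0.65293013 0.21000964 0.0963527 ] [ 2.74923395e-01  3.88310175e-01  1.70061361e+00 -9.96960721e-05
  1.05159267e+00  1.84500714e+00] 1.0043207760139585
(array([136.69318182, 210.26704545]), np.int32(176), array([130, 205,  16,  13])) [0.74849593 0.15323484 0.0145    ]
(array([154.11964286, 235.47321429]), np.int32(560), array([140, 222,  29,  27])) [0.65281998 0.21398813 0.0145    ]
[155.98941733 234.66927708]
```

>>> {"op": "play_rows", "data": {"motion": [[-0.001,-0.002,0.045,0,85.4],[0,0,0.045,0,85.4],[0,0,0.002,0,85.4],[0,0,0,0,60],[0,0,0,0,60]], "squeeze": 25}}

```text
time: 20.75
tool_pos: [0.6541, 0.2128, 0.0069]
tcp_rot: [-3.14, -0.001, -0.008]
wrist_force: [0.3, -0.4, -0.6]
width: 0.737
```

>>> {"op": "play_rows", "data": {"motion": [[0,0,0,0,60],[0,0,0,0,60],[0,0,0,0,60]]}}

```text
time: 21.12
tool_pos: [0.654, 0.2128, 0.0067]
tcp_rot: [-3.14, -0.001, -0.009]
wrist_force: [0.2, -0.4, 6.2]
width: 0.736
```

Run:
```python
from h import *
s=read_state();print(s['tool_pos'],s['q'][5],s['width']*85.4,s['wrist_force'],s['torque'])
```

```text
[0.65403078 0.21278351 0.0066586 ] 1.8483772447901814 62.8243926518771 [ 0.24454022 -0.40901767  6.24375272] [-0.05454886 -0.00620851 -0.02556485]
```

>>> {"op": "play_rows", "data": {"motion": [[0,0,0,0,85.4],[0,0,0,0,85.4],[0,0,0,0,85.4],[0,0,0,-0.0278,85.4],[0,0,0,-0.0278,85.4]]}}

```text
time: 21.75
tool_pos: [0.6511, 0.212, 0.0029]
tcp_rot: [3.092, 0.556, -0.001]
wrist_force: [-0.2, -0.4, -0.2]
width: 0.997
```

>>> {"op": "play_rows", "data": {"motion": [[0,0,0,-0.0278,85.4],[0,0,0,-0.0278,85.4],[0,0,0,-0.0278,85.4],[0,0,0,-0.0278,85.4],[0,0,0,-0.0278,85.4]]}}

```text
time: 22.38
tool_pos: [0.6511, 0.212, 0.0028]
tcp_rot: [-2.566, -1.812, 0.001]
wrist_force: [0.3, -0.2, -0.9]
width: 0.999
```

>>> {"op": "play_rows", "data": {"motion": [[0,0,0,-0.0278,85.4],[0,0,0,-0.0276,85.4],[0,0,0,0,85.4],[0,0,0,0,60],[0,0,0,0,60]]}}

```text
time: 23.0
tool_pos: [0.6517, 0.2122, 0.0036]
tcp_rot: [2.222, 2.221, 0.001]
wrist_force: [0.1, -0.2, 0.1]
width: 0.736
```

>>> {"op": "play_rows", "data": {"motion": [[0,0,0,0,60],[0,0,0,0,60],[0,0,0,0,60],[0,0,0,0,60]], "squeeze": 60}}

```text
time: 23.5
tool_pos: [0.6519, 0.2123, 0.0039]
tcp_rot: [2.22, 2.222, 0.002]
wrist_force: [0.2, 0.3, 4.6]
width: 0.733
```

>>> {"op": "play_rows", "data": {"motion": [[0,0,-0.03,0,60],[0,0,-0.05,0,60],[0,0,-0.05,0,60],[0,0,-0.02,0,60],[0,0,0,0,60]]}}

```text
time: 24.12
tool_pos: [0.652, 0.2123, 0.1541]
tcp_rot: [2.22, 2.222, 0.003]
wrist_force: [0.1, -0.5, -1.3]
width: 0.729
```

Run:
```python
from h import *
s=read_state();r=R.from_rotvec(s['tcp_rot']).as_matrix();print(s['tool_pos'],s['q'],s['width']*85.4,s['wrist_force'],s['torque']);print(r.round(4))
im=read_camera('side');u,v=proj('side',np.array(s['tool_pos'])).astype(int)
cv2.imwrite('pics/i.png',cv2.resize(im[v-45:v+35,u-50:u+50],None,fx=5,fy=5,interpolation=cv2.INTER_CUBIC)[:,:,::-1])
```

```text
[0.65201064 0.21226187 0.15408391] [ 2.78416076e-01  3.35699842e-01  1.65758563e+00 -1.89341830e-05
  1.14620547e+00  2.77539341e-01] 62.21468193720432 [ 0.09278983 -0.52193057 -1.3227506 ] [-0.03798641  0.02991584  0.00702596]
[[-9.e-04  1.e+00  2.e-03]
 [ 1.e+00  9.e-04  6.e-04]
 [ 6.e-04  2.e-03 -1.e+00]]
```

View pics/i.png

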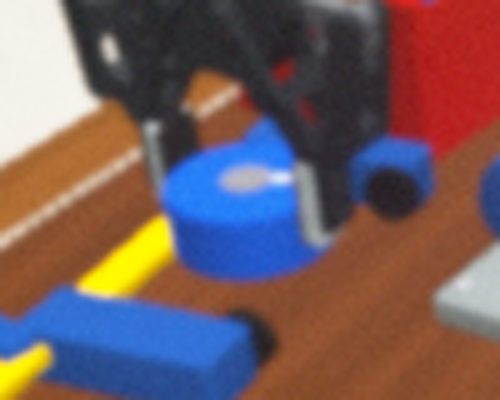

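The cap is gripped level by its solid top. Now to the pot.

>>> {"op": "play_rows", "data": {"motion": [[-0.0476,-0.0148,0,0,60],[-0.0476,-0.0148,0,0,60],[-0.0476,-0.0148,0,0,60],[-0.0476,-0.0148,0,0,60],[-0.0476,-0.0148,0,0,60]]}}

```text
time: 24.8
tool_pos: [0.5746, -0.0272, 0.1494]
tcp_rot: [-2.217, -2.219, 0.006]
wrist_force: [1.1, -0.2, -0.5]
width: 0.726
```

>>> {"op": "play_rows", "data": {"motion": [[0,0,0.02,0,60],[0,0,0.02,0,60],[0,0,0,0,60],[0,0,0,0,60]]}}

```text
time: 25.3
tool_pos: [0.5773, -0.0248, 0.1124]
tcp_rot: [-2.217, -2.223, 0.002]
wrist_force: [0.3, 0.7, -1.4]
width: 0.726
```

Run:
```python
from h import *
s=read_state();print(s['tool_pos'],s['q'][5],s['width']*85.4,s['wrist_force'],s['torque'])
im=read_camera('side');c=np.array([.578,-.026,.108]);u,v=proj('side',c).astype(int)
cv2.imwrite('pics/j.png',cv2.resize(im[v-30:v+30,u-40:u+40],None,fx=7,fy=7,interpolation=cv2.INTER_CUBIC)[:,:,::-1])
```

```text
[ 0.5772941  -0.02475457  0.11237012] -0.08869158042778033 61.99443057560139 [ 0.30328506  0.72188608 -1.35443761] [-0.02491605 -0.04938089  0.06287001]
```

View pics/j.png

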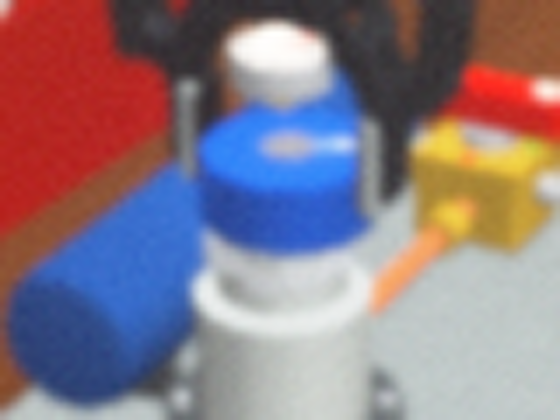

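>>> {"op": "play_rows", "data": {"motion": [[-0.001,0.0005,0.003,0,60],[0,0,0.003,0,60],[0,0,0.002,0,60],[0,0,0,0,60]]}}

```text
time: 25.85
tool_pos: [0.5787, -0.0269, 0.1061]
tcp_rot: [2.22, 2.222, 0.002]
wrist_force: [-0.5, 0.8, 3.8]
width: 0.726
```

>>> {"op": "play_rows", "data": {"motion": [[0,0,0.002,0,60],[0,0,0.002,0,60],[0,0,0,0,60]]}}

```text
time: 26.22
tool_pos: [0.5798, -0.0272, 0.1023]
tcp_rot: [2.219, 2.22, 0.004]
wrist_force: [3.2, -0.6, 4.3]
width: 0.725
```

>>> {"op": "play_rows", "data": {"motion": [[0,0.0015,0.002,0,60],[0,0,0,0,60]]}}

```text
time: 26.48
tool_pos: [0.5802, -0.027, 0.1014]
tcp_rot: [2.22, 2.222, 0.001]
wrist_force: [-3.6, 0.6, 13.1]
width: 0.723
```

>>> {"op": "play_rows", "data": {"motion": [[0,0,0.002,0,60],[0,0,0,0,60]]}}

```text
time: 26.72
tool_pos: [0.5803, -0.027, 0.1007]
tcp_rot: [2.22, 2.222, 0.001]
wrist_force: [-6.8, 0.6, 20.5]
width: 0.727
```

>>> {"op": "play_rows", "data": {"motion": [[0,-0.0007,-0.001,0,60],[0,0,-0.00035,-0.0222,60],[0,0,-0.00035,-0.0222,60]]}}

```text
time: 27.1
tool_pos: [0.5813, -0.0271, 0.0997]
tcp_rot: [1.884, 2.509, 0.006]
wrist_force: [7.4, -1.0, -1.5]
width: 0.727
```

>>> {"op": "play_rows", "data": {"motion": [[0,0,-0.00035,-0.0222,60],[0,0,-0.00035,-0.0222,60],[0,0,0,0,60]]}}

```text
time: 27.48
tool_pos: [0.5802, -0.0265, 0.0997]
tcp_rot: [1.521, 2.747, 0.003]
wrist_force: [5.3, 2.3, 0.6]
width: 0.722
```

```bash
cat > st.py <<'E'
from h import *
s=read_state();print(s['time'],np.round(s['tool_pos'],4),'q6',round(s['q'][5],3),'w',round(s['width']*85.4,1),np.round(s['wrist_force'],1),np.round(s['torque'],2),'z',R.from_rotvec(s['tcp_rot']).as_matrix()[:,2].round(3))
E
python3 st.py
```

```text
27.475 [ 0.5802 -0.0265  0.0997] q6 -0.65 w 61.7 [5.3 2.3 0.6] [ 0.4  -0.84  0.03] z [ 0.003  0.001 -1.   ]
```

>>> {"op": "play_rows", "data": {"motion": [[0,0,0.0015,0,60],[0,0,0,0,60]]}}

```text
time: 27.72
tool_pos: [0.5803, -0.0266, 0.0989]
tcp_rot: [1.522, 2.746, 0.003]
wrist_force: [5.2, 2.0, 3.6]
width: 0.726
```

>>> {"op": "play_rows", "data": {"motion": [[0,0,0.0015,0,60],[0,0,0,0,60]]}}

```text
time: 27.98
tool_pos: [0.5804, -0.0267, 0.0987]
tcp_rot: [1.522, 2.746, 0.003]
wrist_force: [2.3, 1.4, 10.5]
width: 0.726
```

```bash
python3 st.py
```

```text
27.975 [ 0.5804 -0.0267  0.0987] q6 -0.648 w 62.0 [ 2.3  1.4 10.5] [ 0.52 -0.28  0.03] z [ 0.003  0.    -1.   ]
```

>>> {"op": "play_rows", "data": {"motion": [[0,0,-0.00037,-0.0222,60],[0,0,-0.00037,-0.0222,60],[0,0,0,0,60]]}}

```text
time: 28.35
tool_pos: [0.5803, -0.0268, 0.0995]
tcp_rot: [1.123, 2.931, 0.002]
wrist_force: [1.9, 2.6, 10.3]
width: 0.728
```

```bash
python3 st.py
```

```text
28.35 [ 0.5803 -0.0268  0.0995] q6 -0.929 w 62.2 [ 1.9  2.6 10.3] [ 0.58 -0.24  0.21] z [ 0.003  0.    -1.   ]
```

>>> {"op": "play_rows", "data": {"motion": [[0,0,-0.00037,-0.0222,60],[0,0,-0.00037,-0.0222,60],[0,0,0,0,60]]}}

```text
time: 28.72
tool_pos: [0.5802, -0.0267, 0.1002]
tcp_rot: [0.704, 3.059, 0.001]
wrist_force: [2.9, 2.4, 10.5]
width: 0.727
```

```bash
python3 st.py
```

```text
28.725 [ 0.5802 -0.0267  0.1002] q6 -1.208 w 62.1 [ 2.9  2.4 10.5] [ 0.53 -0.23  0.21] z [ 0.003  0.    -1.   ]
```

>>> {"op": "play_rows", "data": {"motion": [[0,0,-0.00037,-0.0222,60],[0,0,-0.00037,-0.0222,60],[0,0,0,0,60]]}}

```text
time: 29.1
tool_pos: [0.5801, -0.0267, 0.1009]
tcp_rot: [0.273, 3.127, 0.001]
wrist_force: [2.0, 2.9, 10.9]
width: 0.728
```

```bash
python3 st.py
```

```text
29.1 [ 0.5801 -0.0267  0.1009] q6 -1.487 w 62.2 [ 2.   2.9 10.9] [ 0.55 -0.2   0.14] z [ 0.002  0.    -1.   ]
```

>>> {"op": "play_rows", "data": {"motion": [[0,0,-0.00037,-0.0222,60],[0,0,0,0,60]]}}

```text
time: 29.35
tool_pos: [0.58, -0.0269, 0.1012]
tcp_rot: [0.054, 3.139, 0.0]
wrist_force: [1.4, 2.2, 11.5]
width: 0.724
```

```bash
python3 st.py
```

```text
29.35 [ 0.58   -0.0269  0.1012] q6 -1.626 w 61.9 [ 1.4  2.2 11.5] [ 0.42 -0.16  0.19] z [ 0.002  0.    -1.   ]
```

>>> {"op": "play_rows", "data": {"motion": [[0,0,-0.00037,-0.0222,60],[0,0,0,0,60]]}}

```text
time: 29.6
tool_pos: [0.5799, -0.0269, 0.1015]
tcp_rot: [-0.165, 3.135, -0.0]
wrist_force: [1.3, 1.7, 10.9]
width: 0.726
```

>>> {"op": "play_rows", "data": {"motion": [[0,0,-0.00037,-0.0222,60],[0,0,0,0,60]]}}

```text
time: 29.85
tool_pos: [0.5799, -0.027, 0.1019]
tcp_rot: [-0.383, 3.116, -0.001]
wrist_force: [1.1, 1.8, 11.3]
width: 0.726
```

```bash
python3 st.py
```

```text
29.85 [ 0.5799 -0.027   0.1019] q6 -1.905 w 62.0 [ 1.1  1.8 11.3] [ 0.37 -0.11  0.11] z [ 0.002 -0.    -1.   ]
```

>>> {"op": "play_rows", "data": {"motion": [[0,0,-0.00037,-0.0222,60],[0,0,0,0,60]]}}

```text
time: 30.1
tool_pos: [0.5797, -0.027, 0.1022]
tcp_rot: [-0.599, 3.082, -0.001]
wrist_force: [0.2, 0.6, 11.3]
width: 0.724
```

```bash
python3 st.py
```

```text
30.1 [ 0.5797 -0.027   0.1022] q6 -2.044 w 61.8 [ 0.2  0.6 11.3] [ 0.37 -0.07  0.11] z [ 0.002 -0.    -1.   ]
```

>>> {"op": "play_rows", "data": {"motion": [[0,0,-0.00037,-0.0222,60],[0,0,0,0,60]]}}

```text
time: 30.35
tool_pos: [0.5795, -0.0273, 0.102]
tcp_rot: [-0.813, 3.033, -0.002]
wrist_force: [1.8, -0.2, 8.6]
width: 0.729
```

>>> {"op": "play_rows", "data": {"motion": [[0,0,-0.00037,-0.0222,60],[0,0,0,0,60]]}}

```text
time: 30.6
tool_pos: [0.5794, -0.0271, 0.1013]
tcp_rot: [-1.018, 2.971, -0.001]
wrist_force: [4.8, 0.2, 1.8]
width: 0.727
```

```bash
python3 st.py
```

```text
30.6 [ 0.5794 -0.0271  0.1013] q6 -2.321 w 62.1 [4.8 0.2 1.8] [ 0.17 -0.83 -0.03] z [ 0.001 -0.    -1.   ]
```

The downward force has fallen away, so the cap is at the thread start. I'll push it down lightly.

>>> {"op": "play_rows", "data": {"motion": [[0,0,0.0015,0,60],[0,0,0.0015,0,60],[0,0,0,0,60]]}}

```text
time: 30.98
tool_pos: [0.5798, -0.0269, 0.0983]
tcp_rot: [-1.018, 2.97, -0.001]
wrist_force: [6.5, 1.3, 1.4]
width: 0.729
```

```bash
python3 st.py
```

```text
30.975 [ 0.5798 -0.0269  0.0983] q6 -2.321 w 62.3 [6.5 1.3 1.4] [ 0.18 -0.96  0.01] z [ 0.002  0.    -1.   ]
```

>>> {"op": "play_rows", "data": {"motion": [[0,0,0.0015,0,60],[0,0,0,0,60]]}}

```text
time: 31.22
tool_pos: [0.58, -0.0268, 0.0977]
tcp_rot: [-1.018, 2.97, -0.001]
wrist_force: [4.1, 0.8, 6.7]
width: 0.728
```

```bash
python3 st.py
```

```text
31.225 [ 0.58   -0.0268  0.0977] q6 -2.321 w 62.2 [4.1 0.8 6.7] [ 0.24 -0.6  -0.02] z [ 0.002  0.    -1.   ]
```

It dropped to TCP z 0.0977, so the lower edge is about 10 mm below the rim. Now I'll screw it forward.

>>> {"op": "play_rows", "data": {"motion": [[0,0,0.00045,0.0278,60],[0,0,0.00045,0.0278,60],[0,0,0.00045,0.0278,60],[0,0,0,0,60]]}}

```text
time: 31.72
tool_pos: [0.5799, -0.0266, 0.0962]
tcp_rot: [-0.211, 3.133, 0.001]
wrist_force: [5.1, 2.1, 6.5]
width: 0.725
```

```bash
python3 st.py
```

```text
31.725 [ 0.5799 -0.0266  0.0962] q6 -1.795 w 61.9 [5.1 2.1 6.5] [ 0.36 -0.56 -0.23] z [ 0.002  0.001 -1.   ]
```

>>> {"op": "play_rows", "data": {"motion": [[0,0,0.00045,0.0278,60],[0,0,0,0,60]]}}

```text
time: 31.98
tool_pos: [0.58, -0.0265, 0.0958]
tcp_rot: [0.063, 3.139, 0.001]
wrist_force: [4.6, 2.5, 5.9]
width: 0.725
```

```bash
python3 st.py
```

```text
31.975 [ 0.58   -0.0265  0.0958] q6 -1.62 w 61.9 [4.6 2.5 5.9] [ 0.42 -0.69 -0.18] z [ 0.002  0.001 -1.   ]
```

>>> {"op": "play_rows", "data": {"motion": [[0,0,0.00045,0.0278,60],[0,0,0.00045,0.0278,60],[0,0,0.00045,0.0278,60],[0,0,0.00045,0.0278,60],[0,0,0,0,60]]}}

```text
time: 32.6
tool_pos: [0.5802, -0.0263, 0.094]
tcp_rot: [1.134, 2.928, 0.003]
wrist_force: [5.0, 2.2, 5.7]
width: 0.724
```

```bash
python3 st.py
```

```text
32.6 [ 0.5802 -0.0263  0.094 ] q6 -0.922 w 61.8 [5.  2.2 5.7] [ 0.64 -0.75 -0.12] z [ 0.002  0.001 -1.   ]
```

>>> {"op": "play_rows", "data": {"motion": [[0,0,0.00045,0.0278,60],[0,0,0.00045,0.0278,60],[0,0,0.00045,0.0278,60],[0,0,0.00045,0.0278,60],[0,0,0,0,60]]}}

```text
time: 33.22
tool_pos: [0.5804, -0.0264, 0.0923]
tcp_rot: [2.068, 2.363, 0.004]
wrist_force: [5.2, 1.4, 6.8]
width: 0.727
```

```bash
python3 st.py
```

```text
33.225 [ 0.5804 -0.0264  0.0923] q6 -0.223 w 62.1 [5.2 1.4 6.8] [ 0.57 -0.9  -0.13] z [ 0.003  0.001 -1.   ]
```

>>> {"op": "play_rows", "data": {"motion": [[0,0,0.00045,0.0278,60],[0,0,0,0,60]]}}

```text
time: 33.48
tool_pos: [0.5805, -0.0264, 0.0922]
tcp_rot: [2.266, 2.174, 0.005]
wrist_force: [4.5, 1.8, 7.5]
width: 0.727
```

```bash
python3 st.py
```

```text
33.475 [ 0.5805 -0.0264  0.0922] q6 -0.048 w 62.1 [4.5 1.8 7.5] [ 0.5  -0.73 -0.06] z [ 0.003  0.001 -1.   ]
```

>>> {"op": "play_rows", "data": {"motion": [[0,0,0.0003,0.0278,60],[0,0,0,0,60]]}}

```text
time: 33.72
tool_pos: [0.5805, -0.0264, 0.0921]
tcp_rot: [2.447, 1.968, 0.005]
wrist_force: [3.8, 2.0, 8.8]
width: 0.726
```

```bash
python3 st.py
```

```text
33.725 [ 0.5805 -0.0264  0.0921] q6 0.126 w 62.0 [3.8 2.  8.8] [ 0.51 -0.64 -0.14] z [ 0.003  0.001 -1.   ]
```

>>> {"op": "play_rows", "data": {"motion": [[0,0,0.0003,0.0278,60],[0,0,0,0,60]]}}

```text
time: 33.98
tool_pos: [0.5806, -0.0264, 0.0921]
tcp_rot: [2.609, 1.747, 0.005]
wrist_force: [4.6, 2.4, 10.8]
width: 0.728
```

```bash
python3 st.py
```

```text
33.975 [ 0.5806 -0.0264  0.0921] q6 0.301 w 62.2 [ 4.6  2.4 10.8] [ 0.55 -0.6  -0.1 ] z [ 0.003  0.001 -1.   ]
```

>>> {"op": "play_rows", "data": {"motion": [[0,0,0.0002,0.0278,60],[0,0,0,0,60]]}}

```text
time: 34.22
tool_pos: [0.5806, -0.0265, 0.092]
tcp_rot: [2.752, 1.512, 0.005]
wrist_force: [2.9, 2.4, 11.1]
width: 0.725
```

>>> {"op": "play_rows", "data": {"motion": [[0,0,0,0.0139,60],[0,0,0,0,60]]}}

```text
time: 34.48
tool_pos: [0.5806, -0.0265, 0.092]
tcp_rot: [2.815, 1.392, 0.005]
wrist_force: [3.2, 2.6, 11.2]
width: 0.726
```

```bash
python3 st.py
```

```text
34.475 [ 0.5806 -0.0265  0.092 ] q6 0.563 w 62.0 [ 3.2  2.6 11.2] [ 0.58 -0.44 -0.36] z [ 0.003  0.001 -1.   ]
```

>>> {"op": "play_rows", "data": {"motion": [[0,0,0,0,85.4],[0,0,0,0,85.4],[0,0,0,0,85.4],[0,0,-0.04,0,85.4],[0,0,-0.05,0,85.4]]}}

```text
time: 35.1
tool_pos: [0.5767, -0.0269, 0.1783]
tcp_rot: [-2.812, -1.395, 0.008]
wrist_force: [1.6, 0.6, -0.3]
width: 1.0
```

>>> {"op": "play_rows", "data": {"motion": [[0,0,-0.03,-0.028,60],[0,0,0,-0.028,40],[0,0,0,-0.028,40],[0,0,0,-0.028,40],[0,0,0,-0.028,40]]}}

```text
time: 35.72
tool_pos: [0.5781, -0.027, 0.2092]
tcp_rot: [-1.944, -2.466, 0.002]
wrist_force: [-0.2, 0.1, 0.3]
width: 0.47
```

>>> {"op": "play_rows", "data": {"motion": [[0,0,0,-0.028,40],[0,0,0,-0.028,40],[0,0,0,-0.028,40],[0,0,0,-0.028,40],[0,0,0,-0.028,40]]}}

```text
time: 36.35
tool_pos: [0.5781, -0.0271, 0.2091]
tcp_rot: [-0.709, -3.058, 0.001]
wrist_force: [-0.8, -0.1, 0.1]
width: 0.468
```

>>> {"op": "play_rows", "data": {"motion": [[0,0,0,-0.028,40],[0,0,0,-0.028,40],[0,0,0,0,40]]}}

```text
time: 36.72
tool_pos: [0.5782, -0.027, 0.2092]
tcp_rot: [-0.175, -3.135, 0.0]
wrist_force: [-1.0, 0.6, 0.9]
width: 0.472
```

```bash
python3 st.py
python3 - <<'E'
from h import *
s=read_camera('side');t=cv2.imread('pics/top0.png')[:,:,::-1].copy();s0=cv2.imread('pics/side0.png')[:,:,::-1].copy()
cv2.imwrite('pics/k.png',cv2.resize(s[110:210,190:300],None,fx=5.5,fy=5.5,interpolation=cv2.INTER_CUBIC)[:,:,::-1])
# handle centre by two views (red+white tip bounding)
for z in(.08,.085,.09,.095):
  print(z,'top',plane('top',(377.6,148.8),z).round(4),'side',plane('side',(260.5,142.0),z).round(4))
S=read_state();r=R.from_rotvec(S['tcp_rot']);print(r.as_matrix().round(3));print(tool([.5705,-.2115,.16]).round(1))
E
```

```text
36.725 [ 0.5782 -0.027   0.2092] q6 -1.549 w 40.3 [-1.   0.6  0.9] [ 0.01 -0.03  0.05] z [-0.002  0.    -1.   ]
0.08 top [ 0.5753 -0.2117  0.08  ] side [ 0.5689 -0.2098  0.08  ]
0.085 top [ 0.5739 -0.21    0.085 ] side [ 0.5651 -0.1998  0.085 ]
0.09 top [ 0.5725 -0.2082  0.09  ] side [ 0.5613 -0.1897  0.09  ]
0.095 top [ 0.5711 -0.2065  0.095 ] side [ 0.5575 -0.1797  0.095 ]
[[-0.994  0.112 -0.001]
 [ 0.112  0.994  0.   ]
 [ 0.001 -0.    -1.   ]]
[ -13.  -184.2   49.3]
```

View pics/k.png

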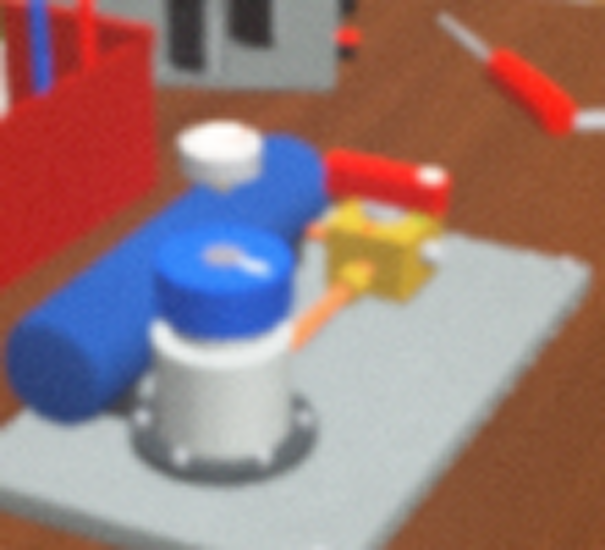

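The cap sits level and home on the pot (crop 222,290). The handle still points to vent (white tip at crop 432,178). Moving to the valve.

>>> {"op": "play_rows", "data": {"motion": [[0,0,0,-0.01,40],[-0.0004,-0.0461,0.012,0,40],[-0.0004,-0.0461,0.012,0,40],[-0.0004,-0.0461,0.012,0,40],[-0.0004,-0.0461,0.012,0,40]]}}

```text
time: 37.4
tool_pos: [0.5716, -0.2126, 0.1614]
tcp_rot: [-0.078, -3.14, -0.0]
wrist_force: [0.4, 0.2, 0.8]
width: 0.465
```

>>> {"op": "play_rows", "data": {"motion": [[0,0,0.03,0,40],[0,0,0.02,0,40],[0,0,0,0,40]]}}

```text
time: 37.78
tool_pos: [0.5701, -0.2101, 0.1094]
tcp_rot: [-0.074, -3.136, -0.003]
wrist_force: [0.1, 0.4, 1.0]
width: 0.469
```

```bash
python3 st.py
python3 - <<'E'
from h import *
print(tool([.5705,-.2115,.072]).round(1))
s=read_camera('side');cv2.imwrite('pics/l.png',cv2.resize(s[100:180,220:300],None,fx=6,fy=6,interpolation=cv2.INTER_CUBIC)[:,:,::-1])
E
```

```text
37.775 [ 0.5701 -0.2101  0.1094] q6 -1.918 w 40.1 [0.1 0.4 1. ] [0.03 0.02 0.  ] z [-0.005  0.002 -1.   ]
[-0.7 -1.5 37.4]
```

View pics/l.png

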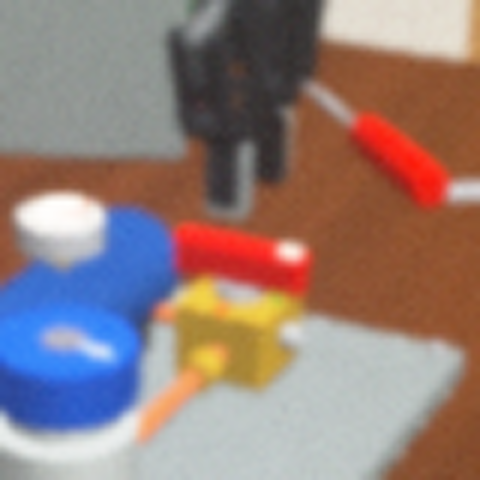

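The fingers straddle the handle. Going down and closing.

>>> {"op": "play_rows", "data": {"motion": [[-0.0005,-0.001,0.02,0,40],[0,0,0.01,0,40],[0,0,0.006,0,40],[0,0,0,0,40]]}}

```text
time: 38.33
tool_pos: [0.572, -0.2119, 0.0752]
tcp_rot: [-0.072, -3.14, -0.001]
wrist_force: [0.0, -0.4, -0.2]
width: 0.468
```

>>> {"op": "play_rows", "data": {"motion": [[0,0,0,0,8],[0,0,0,0,8],[0,0,0,0,8]]}}

```text
time: 38.7
tool_pos: [0.5729, -0.2113, 0.0768]
tcp_rot: [0.073, 3.14, 0.002]
wrist_force: [-0.2, 5.8, 3.6]
width: 0.14
```

```bash
python3 st.py
```

```text
38.7 [ 0.5729 -0.2113  0.0768] q6 -1.92 w 12.0 [-0.2  5.8  3.6] [ 0.82  0.05 -0.1 ] z [ 0.001  0.001 -1.   ]
```

>>> {"op": "play_rows", "data": {"motion": [[0,0.001,0,0.0278,8],[0,0,0,0.0278,8],[0,0,0,0.0278,8],[0,0,0,0,8]]}}

```text
time: 39.2
tool_pos: [0.5729, -0.2115, 0.0768]
tcp_rot: [0.88, 3.015, -0.0]
wrist_force: [-0.6, 1.7, 4.4]
width: 0.142
```

```bash
python3 st.py
```

```text
39.2 [ 0.5729 -0.2115  0.0768] q6 -1.397 w 12.2 [-0.6  1.7  4.4] [0.28 0.18 0.09] z [ 0.001 -0.001 -1.   ]
```

>>> {"op": "play_rows", "data": {"motion": [[0,0,0,0.0278,8],[0,0,0,0.0278,8],[0,0,0,0.0278,8],[0,0,0,0,8]]}}

```text
time: 39.7
tool_pos: [0.5727, -0.2115, 0.0768]
tcp_rot: [1.629, 2.685, -0.0]
wrist_force: [-2.4, 1.4, 6.4]
width: 0.138
```

```bash
python3 st.py
```

```text
39.7 [ 0.5727 -0.2115  0.0768] q6 -0.874 w 11.8 [-2.4  1.4  6.4] [ 0.27  0.26 -0.14] z [ 0.001 -0.    -1.   ]
```

>>> {"op": "play_rows", "data": {"motion": [[0,0,0,0.0278,8],[0,0,0,0.0278,8],[0,0,0,0.0278,8],[0,0,0,0,8]]}}

```text
time: 40.2
tool_pos: [0.5725, -0.2116, 0.0768]
tcp_rot: [2.269, 2.172, -0.0]
wrist_force: [-2.5, 0.9, 5.3]
width: 0.14
```

```bash
python3 st.py
```

```text
40.2 [ 0.5725 -0.2116  0.0768] q6 -0.351 w 11.9 [-2.5  0.9  5.3] [ 0.22  0.47 -0.18] z [ 0. -0. -1.]
```

>>> {"op": "play_rows", "data": {"motion": [[0,0,0,0,40],[0,0,0,0,40],[0,0,-0.03,0,40],[0,0,-0.05,0,40],[0,0,-0.05,0,40]]}}

```text
time: 40.83
tool_pos: [0.5721, -0.2112, 0.2065]
tcp_rot: [-2.271, -2.169, 0.001]
wrist_force: [-0.2, -0.1, 0.4]
width: 0.468
```

```bash
python3 st.py
python3 - <<'E'
from h import *
s=read_camera('side');a=cv2.resize(s[110:200,200:300],None,fx=6,fy=6,interpolation=cv2.INTER_CUBIC);cv2.imwrite('pics/m.png',a[:,:,::-1])
E
```

```text
40.825 [ 0.5721 -0.2112  0.2065] q6 -0.349 w 40.0 [-0.2 -0.1  0.4] [-0.03 -0.04  0.01] z [-0.001  0.    -1.   ]
```

View pics/m.png

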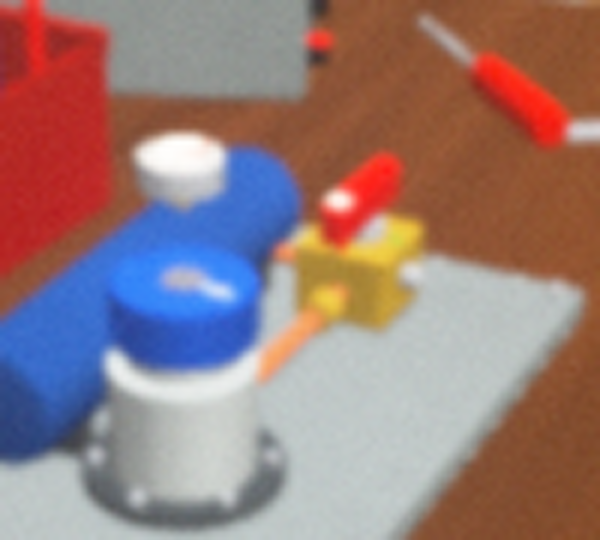

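The handle points to test (white tip at crop 340,200) and the green dot is uncovered. One last check of the bench, then I hand in.

```bash
python3 look.py
python3 - <<'E'
from workcell import *
print(finish_job())
E
```

```text
[ 0.57673527 -0.21318376  0.21365419]
grey [175.4 170.5] 40 [0.5428 0.2582]
POT grey [291.5 157.8] 248
POT grey [297.  144.3] 72
POT blue [294.8 142.5] 268
POT blue [307.5 150.8] 4
the job is handed in; nothing more can be done
None
```

I handed the job in at about 41 s. `finish_job` gives no verdict, so the result below rests on my own checks.

- **Pods:** I found four on the bench (red, yellow, grey and orange) and put them all in the pot. No green or white pod was visible. Red, yellow and orange were seen inside. Grey was not seen there because orange fell on top of it, but it was still in the gripper when released over the mouth. The last check found no pods left on the bench. The battery stayed where it was. I never went near the tape roll, but my last check did not cover it.
- **Cap:** I turned it backward until the thread start drop (TCP z 0.102 to 0.0977 m), then screwed it forward about 165°. It came down with the lead to z 0.092 m and stopped there, with the turning torque rising. That puts the lower edge about 15.5 mm below the rim, and the side view shows the cap level.
- **Valve:** I turned the handle about 90° and let go. The side view shows it staying at test, with the gripper 0.2 m up and touching nothing.

**Anomalies:**
- The fingers touched the rim lightly (about 9 N) when I placed the yellow pod.
- The cap's height and force readings were inconsistent for the first 30° or so of backward turning; after that it climbed steadily with the lead.

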